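# Roll the last mosaic tiles of a hot-pan rest flush with their trim

### The job

The marble tiles of the new hot-pan rest on the worktop have been laid in their adhesive but still stand proud. Take the sprung hand roller from its wooden stand and roll it along both rows with steady, moderate pressure until every tile is flush with the metal trim; use the roller, not your fingers, on the tiles, and do not bear down so hard that one could crack. Then put the roller back upright in its stand, and leave the other things on the worktop where they are.

Things in the scene. Friction and masses are not known exactly. Their poses are not given: they have to be found in the camera images.
- panel: Hot-pan rest being tiled, fixed on the worktop: a rectangular aluminium edge trim, 123 mm (its x) by 182 mm (its y), its top 14 mm above the worktop, around two rows of five pale marble tiles that run along y. Origin: centre of the underside, on the worktop; z up. A bedded tile's top is level with the trim.
- row_a (a point): Middle of row a at the flush level, 14 mm above the worktop (x = -26.5 mm in the panel). The row runs along the panel's y: five tiles, each 50 mm (x) by 30 mm (y) by 10 mm thick, centred at y = -66, -33, 0, 33 and 66 mm; the trim beyond the end tiles begins at y = -83 and +83 mm.
- row_b (a point): Middle of row b at the flush level, 14 mm above the worktop (x = +26.5 mm in the panel). The row runs along the panel's y: five tiles, each 50 mm (x) by 30 mm (y) by 10 mm thick, centred at y = -66, -33, 0, 33 and 66 mm; the trim beyond the end tiles begins at y = -83 and +83 mm.
- stand: The roller's low wooden stand, fixed on the worktop, 108 (x) by 80 (y) by 34 mm high. Origin: centre of the underside; z up. The middle is open for the roll; the roller's steel cheeks stand on two pads, tops 13 mm above the worktop, between fences with sloping lips: play 3 mm along x, 3.5 mm along y each way. The roller's x lies along the stand's x.
- roller: Loose sprung hand roller, 0.27 kg, upright in the stand: square black handle over a steel yoke with a dark rubber roll, 42 mm diameter, 44 mm wide. Frame of the handle: origin at the roll's lowest point with the spring unloaded (5 mm above the worktop in the stand), z up; axle along x, so it rolls along y. The yoke's cheeks: 66 mm over the outsides, undersides 8 mm above the roll's lowest point.
- grip (a point): Middle of the roller's handle, on its axis, 104 mm above the roller's origin. The handle is 24 by 24 mm, sides square to x and y, 79 to 138 mm above the origin, above a 29 mm square collar at 73 to 79 mm; it is the same turned half round. It is held most firmly with the fingers closing along the roller's y (the rolling direction).
- yoke (a joint): How far the roller's spring is pushed in, m, 0 to 0.010: the yoke with the roll slides up into the handle. The load on the roll is about 4 N when it begins to give and 1.2 N more for each mm; at 10 mm (16 N) it meets a hard stop. A tile sinks at about 9 to 10 N, so 6 to 8 mm is a good working load.
- roll (a joint): Turning angle of the rubber roll on its axle, rad; it turns freely without end.
- tile_a1 (a joint): How far the tile stands above its bedded, flush position, m (row a, number 1 along the panel's y): starts at 0.003 to 0.0045; 0 is fully down, level with the trim. It stays where it is pressed to.
- tile_a2 (a joint): How far the tile stands above its bedded, flush position, m (row a, number 2 along the panel's y): starts at 0.003 to 0.0045; 0 is fully down, level with the trim. It stays where it is pressed to.
- tile_a3 (a joint): How far the tile stands above its bedded, flush position, m (row a, number 3 along the panel's y): starts at 0.003 to 0.0045; 0 is fully down, level with the trim. It stays where it is pressed to.
- tile_a4 (a joint): How far the tile stands above its bedded, flush position, m (row a, number 4 along the panel's y): starts at 0.003 to 0.0045; 0 is fully down, level with the trim. It stays where it is pressed to.
- tile_a5 (a joint): How far the tile stands above its bedded, flush position, m (row a, number 5 along the panel's y): starts at 0.003 to 0.0045; 0 is fully down, level with the trim. It stays where it is pressed to.
- tile_b1 (a joint): How far the tile stands above its bedded, flush position, m (row b, number 1 along the panel's y): starts at 0.003 to 0.0045; 0 is fully down, level with the trim. It stays where it is pressed to.
- tile_b2 (a joint): How far the tile stands above its bedded, flush position, m (row b, number 2 along the panel's y): starts at 0.003 to 0.0045; 0 is fully down, level with the trim. It stays where it is pressed to.
- tile_b3 (a joint): How far the tile stands above its bedded, flush position, m (row b, number 3 along the panel's y): starts at 0.003 to 0.0045; 0 is fully down, level with the trim. It stays where it is pressed to.
- tile_b4 (a joint): How far the tile stands above its bedded, flush position, m (row b, number 4 along the panel's y): starts at 0.003 to 0.0045; 0 is fully down, level with the trim. It stays where it is pressed to.
- tile_b5 (a joint): How far the tile stands above its bedded, flush position, m (row b, number 5 along the panel's y): starts at 0.003 to 0.0045; 0 is fully down, level with the trim. It stays where it is pressed to.
- pen_a: Green pencil lying on the worktop, 142 mm long along its y, 7 mm thick; origin at its middle, underside. To be left alone.
- cup_a: Small white mug, 62 by 89 by 52 mm high, handle towards its -y; origin at the centre of its underside. To be left alone.
- coffee_jar: Glass jar with a dark screw lid, 83 mm across, 130 mm high; origin at the centre of its underside. To be left alone.

How it is judged:
By the outcome, as a careful person would: the job done as asked, in the order asked, and still so for the second after the job is handed in, with the robot touching nothing.
It also fails if it takes over 58 s, if anything falls off the work surface, if the arm or the gripper's body presses on something with over 40 N, if the wrist force passes 120 N, or if a joint passes its speed limit or range.

### The arm

A 6-joint arm with a two-finger parallel gripper is mounted at the origin on a cart in front of the work surface, level with it; the furniture and walls round the work are solid. World frame = base frame: x ahead of the robot, y to its left, z up, the work surface at z = 0. Lengths are in m, angles in rad, forces in N, time in s.
With the tool pointing down it reaches from about 0.35 to 0.85 m from the base axis. Payload 8.1 kg.
Tool frame: the origin (TCP) lies where the fingers leave the gripper's body, on its centre line; the fingertips stand 84 mm ahead of it and the grasp point (between the pads) lies 65 mm ahead of it; z points along the fingers, y is the line along which they close (so a half turn about z gives the same grasp; the last joint's range is limited). The gripper opens to 93 mm and grips with 3 to 60 N. Pads are 15 mm wide; open, the fingers measure 128 mm over their backs; the gripper's body (75 mm by 188 mm) begins 65 mm behind the grasp point.
Start: joints at [1.114, 0.13, 1.488, -0, 1.523, -0.085], TCP at [0.218, 0.559, 0.303] pointing down, gripper open.
Joint ranges: [-2.96, 2.96], [-0.89, 2.26], [0.02, 2.5], [-1.34, 4.48], [0, 2.73], [-2.66, 2.66]. Speed limits (rad/s): [2.39, 2.39, 2.79, 3.14, 3.14, 3.14].

### API

Orientations are given as a rotation vector (axis times angle).
In Python, from plant import robot gives the robot as it stands.
- The arm moves only by the shell command python3 -m jog 'ROWS' [FORCE]. ROWS is text: rows parted by semicolons, each of 5 numbers parted by spaces: the opening, from 0 (shut) to 1 (fully open), then the shift along the tool's x, y, z in m, then the turn about the tool's z in degrees. A call has 1 to 10 rows; each row shifts and turns the commanded pose from where the row before left it, along the tool's axes as they then stand; what a row does not reach is not made up. A row lasts 1/12 s, in which the tool goes at most 41.7 mm and 7.16 degrees, less where a joint would pass 70% of its speed; a pose out of reach is approached as far as the arm can. A call with a gripper value outside its range is refused whole. The fingers move at their own pace and stop on an object; FORCE is the grip in N (left out, the last holds). Time passes only in rows, so rows that do not move let the fingers close. It gives the time, the measured TCP pose, the force, the opening and the grip force at its end, in the units of the state.
- robot.read_state(): the state, without advancing time (a new reading comes with each control period).
- robot.read_camera(name): name is "side" or "top"; returns a dict with "color" (384x512x3 uint8, red, green, blue), "intrinsics" (3x3 intrinsics, pixels), "k1" (the pictures are not rectified: a ray, as slopes to the right and down, at radius r is drawn at 1 + k1 r^2 times it, then the intrinsics apply), "pose" (4x4, takes a point from camera to world coordinates). Camera axes: x right, y down, z forward; pixel columns grow to the right and rows downward; lengths in m; the calibration is good to about 2 mm. A picture is of the moment at which its call begins. There is no depth.
- robot.close_job(): hands the job in; it is judged then, once.
The state is a dict: "t": time; "q": joint angles; "dq": joint speeds; "joint_torque": joint torques, N m; "tool_pos": TCP position; "orientation": TCP orientation; "force": force on the tool from outside, world axes, zero at the start; "wrist_torque": the same for the moment, N m; "opening": finger opening in m; "gripper_force": force on a finger pad.
Only numpy, scipy, OpenCV 4.12 (cv2) and the standard library are available. Lean on these libraries where they do the work, as an engineer would, in place of code of your own. Each camera call takes 0.05 s, during which the arm holds its last target. There are 200 camera calls.

## Working session

There is one attempt and no reset: what is moved stays moved. The work goes in short steps, Python scripts to look and compute and a shell command to move; the robot and the scene stay as the last step left them, time stands still between calls to the robot, and variables do not carry over. Pictures are saved under pics/ and viewed, at most 10 in all, crops included, and the job is handed in when it is done.

```bash
mkdir -p pics; ls
python3 - <<'E'
from plant import robot
import cv2
s=robot.read_state();print({k:s[k] for k in('t','tool_pos','orientation','force','opening')})
for n in('top','side'):
    c=robot.read_camera(n);cv2.imwrite(f'pics/{n}0.png',c['color'][:,:,::-1]);print(n,c['intrinsics'],c['k1'],c['pose'])
E
```

```text
pics
{'t': 0.0, 'tool_pos': array([0.21775804, 0.55864145, 0.30169235]), 'orientation': array([-5.80540774e-01, -3.08695658e+00,  2.81937935e-03]), 'force': array([0.23090816, 0.16013651, 0.35354593]), 'opening': 0.09289913515061604}
top [[457.79481787   0.         262.75458099]
 [  0.         457.79481787 203.82558383]
 [  0.           0.           1.        ]] -0.12235011378737215 [[-0.02957177 -0.99391453  0.10611041  0.37930377]
 [-0.99949577  0.02817466 -0.01464191  0.01811052]
 [ 0.01156318 -0.1064899  -0.99424655  1.34488176]
 [ 0.          0.          0.          1.        ]]
side [[436.93879785   0.         261.50042018]
 [  0.         436.93879785 188.86349588]
 [  0.           0.           1.        ]] -0.11664308519419594 [[-0.93335926 -0.30869059  0.18316824  0.28463223]
 [-0.35882329  0.81562708 -0.45387037  0.66256947]
 [-0.00929146 -0.48934915 -0.87203846  1.34057391]
 [ 0.          0.          0.          1.        ]]
```

View pics/top0.png

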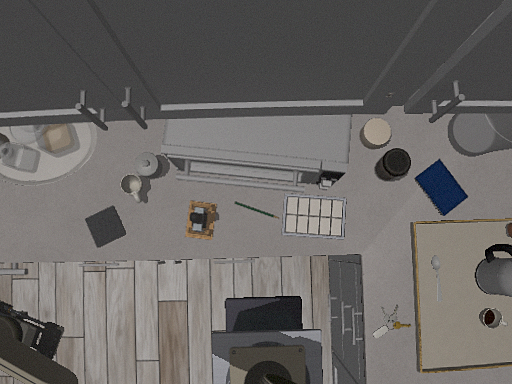

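View pics/side0.png

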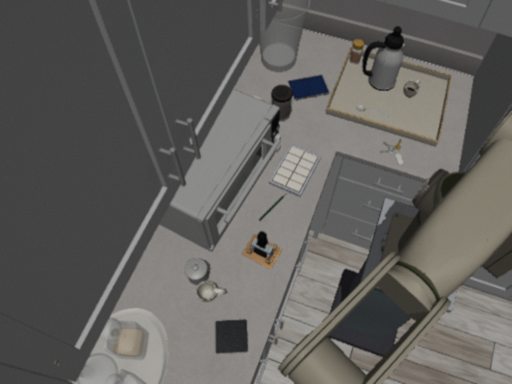

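The top view shows the panel at about (314,216), the stand and roller at (201,220), the pencil at (257,209) and an oven behind. The side view shows the panel at (295,170), and the stand and roller at (262,248).

```bash
cat > h.py <<'E'
import numpy as np,cv2
from plant import robot
def ray(c,px):
    K=c['intrinsics'];p=(np.atleast_2d(px).astype(float)-K[:2,2])/[K[0,0],K[1,1]]
    u=p.copy()
    for _ in range(20): u=p/(1+c['k1']*(u**2).sum(1,keepdims=True))
    T=c['pose'];d=np.c_[u,np.ones(len(u))]@T[:3,:3].T
    return T[:3,3],d
def plane(c,px,z):
    o,d=ray(c,px);return o+d*((z-o[2])/d[:,2])[:,None]
def tri(c1,p1,c2,p2):
    o1,d1=ray(c1,p1);o2,d2=ray(c2,p2);d1=d1[0];d2=d2[0]
    st=np.linalg.lstsq(np.c_[d1,-d2],o2-o1,rcond=None)[0]
    a=o1+st[0]*d1;b=o2+st[1]*d2;return (a+b)/2,np.linalg.norm(a-b)
E
python3 - <<'E'
from h import *
out=[]
for n,(x,y,w,h) in dict(top=(180,185,176,60),side=(235,135,100,136)).items():
    c=robot.read_camera(n);im=c['color'][:,:,::-1];hsv=cv2.cvtColor(im,cv2.COLOR_BGR2HSV)
    s=4
    cv2.imwrite(f'pics/{n}c.png',cv2.resize(im[y:y+h,x:x+w],None,fx=s,fy=s,interpolation=cv2.INTER_CUBIC))
    roi=np.zeros(im.shape[:2],np.uint8);roi[y:y+h,x:x+w]=255
    m=cv2.inRange(hsv,(8,90,60),(22,255,255))&roi
    pts=np.argwhere(m)[:,::-1];r=cv2.minAreaRect(pts.astype(np.float32));print(n,'stand',len(pts),r)
    print(plane(c,cv2.boxPoints(r),.030).round(4))
    b=(im.min(2)>165).astype(np.uint8)*255&roi
    k,l,st,ce=cv2.connectedComponentsWithStats(b,connectivity=4)
    for i in range(1,k):
        if st[i,4]>15: print(st[i],ce[i].round(2),plane(c,ce[i],.0175).round(4)[0])
E
```

```text
top stand 556 ((231.47691345214844, 223.68463134765625), (88.68482971191406, 36.2181396484375), 7.125016689300537)
[[ 0.4326  0.2242  0.03  ]
 [ 0.5361  0.2098  0.03  ]
 [ 0.497  -0.0438  0.03  ]
 [ 0.394  -0.0276  0.03  ]]
side stand 403 ((261.8885192871094, 251.12100219726562), (32.48213577270508, 23.304140090942383), 28.610462188720703)
[[0.533  0.223  0.03  ]
 [0.5258 0.1444 0.03  ]
 [0.4206 0.1624 0.03  ]
 [0.43   0.2392 0.03  ]]
[290 148  13   7  53] [295.94 151.08] [ 0.5017 -0.2183  0.0175]
[287 154  11   9  54] [292.33 158.06] [ 0.5041 -0.1848  0.0175]
[304 154  12   7  51] [309.31 156.73] [ 0.4484 -0.2121  0.0175]
[300 160  12   8  52] [305.5  163.81] [ 0.4518 -0.1782  0.0175]
[283 162  12   8  53] [288.21 164.98] [ 0.5083 -0.1515  0.0175]
[296 167  12   8  56] [301.55 170.54] [ 0.4561 -0.1463  0.0175]
[279 168  12   9  55] [284.18 171.87] [ 0.5121 -0.1191  0.0175]
[292 174  13   8  56] [297.73 177.86] [ 0.4591 -0.1127  0.0175]
[274 176  13   8  57] [280.16 179.18] [ 0.5152 -0.0857  0.0175]
[288 181  13   9  63] [293.89 185.02] [ 0.4624 -0.0804  0.0175]
```

View pics/topc.png

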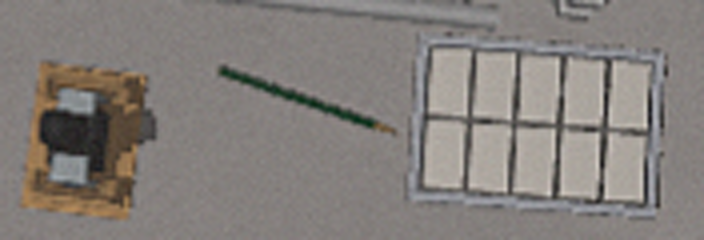

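View pics/sidec.png

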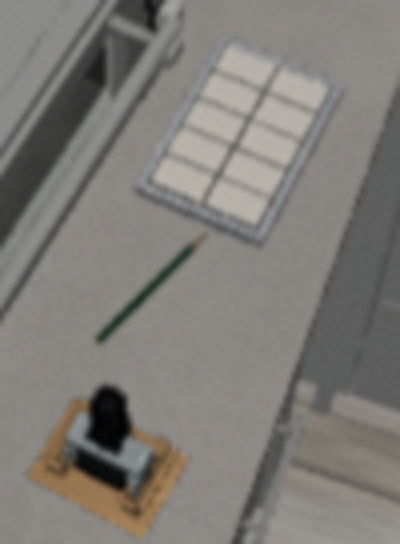

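Both crops are clear: the panel is yawed by about -6°, the stand by about -9°, and the handle is dark, roughly along x and y. Next I refine with both views.

Run:
```python
from h import *
C={n:robot.read_camera(n) for n in('top','side')}
R=dict(top=((184,198,36,44),(282,193,66,48)),side=((240,225,46,50),(268,142,55,58)))
H={}
for n in C:
    c=C[n];im=c['color'][:,:,::-1];hsv=cv2.cvtColor(im,cv2.COLOR_BGR2HSV)
    def roi(r):
        z=np.zeros(im.shape[:2],np.uint8);z[r[1]:r[1]+r[3],r[0]:r[0]+r[2]]=255;return z
    m=cv2.inRange(hsv,(8,90,60),(22,255,255))&roi(R[n][0])
    pts=np.argwhere(m)[:,::-1].astype(np.float32);r=cv2.minAreaRect(pts)
    P=plane(c,pts,.034)[:,:2];rw=cv2.minAreaRect((P*1000).astype(np.float32));print(n,'stand mm@34',rw)
    d=cv2.inRange(im,(0,0,0),(48,48,48))&roi(R[n][0])
    k,l,st,ce=cv2.connectedComponentsWithStats(d);i=1+st[1:,4].argmax();print('dark',st[i],ce[i])
    b=(cv2.inRange(hsv,(5,8,135),(35,255,255)) if n=='top' else cv2.inRange(im,(165,)*3,(255,)*3))&roi(R[n][1])
    k,l,st,ce=cv2.connectedComponentsWithStats(b,connectivity=4);g=[]
    for i in range(1,k):
        if 20<st[i,4]<130: g.append(plane(c,ce[i],.0175)[0,:2])
    g=np.array(g);print(len(g),'tiles centre',g.mean(0))
    if len(g)==10:
        ax=cv2.fitLine(((g*1000)).astype(np.float32),cv2.DIST_L2,0,.01,.01).ravel();print('yaw',np.degrees(np.arctan2(-ax[0]*np.sign(ax[1]),abs(ax[1]))))
    bb=cv2.inRange(im,(95,)*3,(255,)*3)
    if n=='top':
        x,y,w,h=R[n][0];cv2.imwrite('pics/d.png',cv2.resize(im[y:y+h,x:x+w],None,fx=12,fy=12,interpolation=cv2.INTER_NEAREST))
    x,y,w,h=R[n][0];print(im[y:y+h,x:x+w].max(2)[::1, ::1][8:34] if n=='top' else im[235:262,252:275].max(2)[:,:])
```

```text
top stand mm@34 ((478.3236389160156, 178.2873992919922), (76.40524291992188, 103.86883544921875), 81.590087890625)
dark [190 212  17  16 146] [199.02739726 218.64383562]
0 tiles centre nan
[[132 134 128 128 126 130 148 127  85  93  91  87  93 100 109 124 133 130
  129 128 136 126 121 117 118 119 109  83  78  80  83 117 106 126 135 131]
 [133 137 131 138 127 122 142 123  87  99  87 111 131 130 124 108  96  83
   80  77  90  89 106 117 115 118 123 119  94  86  85  93  82 116 133 132]
 [131 134 131 130 137 134 135 111  85 103 113 142 152 148 145 144 150 148
  145 106  69  69  85  93  84 108 134 131  99  81  87  80 111 131 131 130]
 [129 131 129 133 136 146 147 128 103  83  93 140 143 140 145 149 153 151
  158 118  79  73  74  82 102 119 137 121  85  82  89  81 132 136 130 126]
 [130 132 132 135 138 149 152 147 140 140 128 140 146 147 147 141 142 141
  153 102  69  70  66  81 125 133 149 118  81  73  87  75 121 138 131 131]
 [132 137 132 132 144 154 155 154 163 137 134 159 153 152 147 143 139 141
  147 111  61  81  82  88  89  92  91 130 148 149 111  74 122 138 134 137]
 [132 130 135 121
[... 5197 characters left out ...]
5 116  94
   63  71  99 133 148]
 [150 150 151 151 150 150 149 142 129 104  71  42  17  19  59 104 101  76
   75  95 116 138 132]
 [151 151 151 148 150 152 151 150 149 142 129 101  68  64  90 108  85  69
   94 115 134 129 124]
 [152 153 151 150 150 150 150 152 151 151 149 143 130 121 101  90  76  77
  102 129 144 130 148]
 [150 151 154 153 152 152 152 151 152 154 153 148 138 134 108  92  79  97
  115 142 137 147 162]
 [141 140 152 151 154 153 154 153 152 151 152 152 142 133 126 116  94 103
  132 141 125 148 161]
 [140 138 142 139 149 154 155 154 155 154 154 152 146 125 115 126 115 112
  136 132 135 150 153]]<stdin>:18: RuntimeWarning: Mean of empty slice.
  ret = ret.dtype.type(ret / rcount)
```

Run:
```python
from h import *
c=robot.read_camera('top');im=c['color'];x,y,w,h=282,193,66,48
sub=im[y:y+h,x:x+w].astype(int);d=sub[...,0]-sub[...,2];print(d[25,::3],sub.min(2)[25,::3])
for th in(4,8,12):
  m=((d>th)&(sub.max(2)>120)).astype(np.uint8);m=cv2.morphologyEx(m,cv2.MORPH_OPEN,np.ones((3,3)))
  k,l,st,ce=cv2.connectedComponentsWithStats(m,connectivity=4)
  i=[j for j in range(1,k) if 30<st[j,4]<140];g=plane(c,ce[i]+[x,y],.0175)[:,:2] if i else np.zeros((1,2))
  print(th,len(i),g.mean(0),g.round(4).tolist())
print('handle top',plane(c,[194.4,217.4],.143),plane(c,[194.4,217.4],.0)[0])
s=robot.read_camera('side')
print('side handle top',[plane(s,p,.143)[0] for p in([257,232],[266,232],[262,236.5])])
t,e=tri(c,[194.4,217.4],s,[262,236.5]);print(t,e)
# trim: predict outline corners from side estimate
def proj(c,P):
    T=np.linalg.inv(c['pose']);rv=cv2.Rodrigues(T[:3,:3])[0]
    return cv2.projectPoints(np.float64(P),rv,T[:3,3],c['intrinsics'],np.array([c['k1'],0,0,0,0.]))[0][:,0]
for c_,n in((c,'top'),(s,'side')):
  v=cv2.resize(c_['color'][:,:,::-1],None,fx=4,fy=4,interpolation=cv2.INTER_CUBIC);v=np.ascontiguousarray(v)
  def box(cx,cy,yaw,a,b,z,col):
    u=np.radians(yaw);Rm=np.array([[np.cos(u),-np.sin(u)],[np.sin(u),np.cos(u)]])
    P=np.array([[-a,-b],[a,-b],[a,b],[-a,b]])/2@Rm.T+[cx,cy]
    q=proj(c_,np.c_[P,np.full(4,z)]);cv2.polylines(v,[((q+.5)*4).astype(int)],True,col,1)
  box(.4817,-.1488,-5.8,.123,.182,.014,(0,0,255))
  box(.4813,.182,-8.6,.108,.080,.0,(255,0,0)); box(.4813,.182,-8.6,.024,.024,.143,(0,255,0))
  X,Y,W,Hh=(180,190,176,60) if n=='top' else (235,135,100,136)
  cv2.imwrite(f'pics/ov_{n}.png',v[Y*4:(Y+Hh)*4,X*4:(X+W)*4])
a=cv2.imread('pics/ov_top.png');b=cv2.imread('pics/ov_side.png')
print(a.shape,b.shape)
```

```text
[10 -3 16 14 14  8 14 13 14  7 14 13 14 14 13  8  8  6  6  6 -4  9] [ 86  72 161 158 157  76 160 158 163 160 163 160 182 167 152 152  83 157
 104  61  87  85]
4 4 [ 0.45731526 -0.17721652] [[0.5427, -0.2226], [0.4553, -0.243], [0.4174, -0.0939], [0.4138, -0.1493]]
8 0 [0. 0.] [[0.0, 0.0]]
12 0 [0. 0.] [[0.0, 0.0]]
handle top [[0.47671897 0.18153807 0.143     ]] [0.48830944 0.2009827  0.        ]
side handle top [array([0.49580603, 0.1816771 , 0.143     ]), array([0.4707212 , 0.17215041, 0.143     ]), array([0.4766613 , 0.18995107, 0.143     ])]
[0.47856547 0.1837482  0.12744352] 0.0011804813865881395
(240, 704, 3) (544, 400, 3)
```

View pics/ov_top.png

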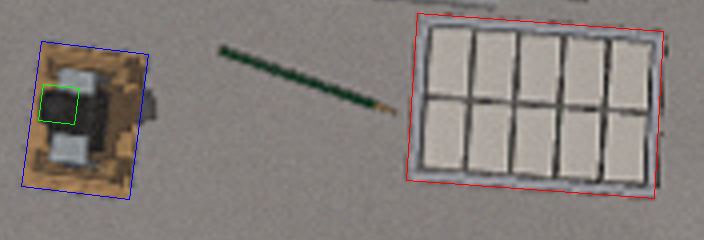

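View pics/ov_side.png

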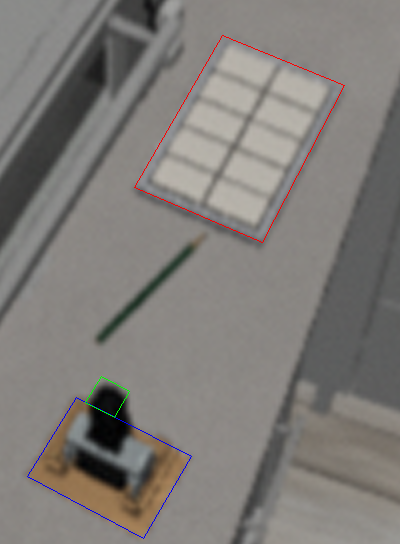

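The overlay fits well: the panel outline lands within about 2 mm, and the stand and handle match. I move above the handle and check the oven rail's clearance.

```bash
python3 -m jog '1 0 0 0 -6.4;1 0 0 0 -6.3;1 -.026 -.028 0 0;1 -.026 -.028 0 0;1 -.026 -.028 0 0;1 -.026 -.028 0 0;1 -.026 -.028 0 0;1 -.026 -.028 0 0;1 -.026 -.028 0 0;1 -.026 -.028 0 0' && python3 -m jog '1 -.026 -.028 0 0;1 -.026 -.028 0 0;1 -.026 -.027 0 0;1 -.0285 -.027 0 0;1 0 0 0 0;1 0 0 0 0'
python3 - <<'E'
from h import *
s=robot.read_state();print(s['t'],s['tool_pos'],s['orientation'])
C={n:robot.read_camera(n) for n in('top','side')}
def proj(c,P):
    T=np.linalg.inv(c['pose']);rv=cv2.Rodrigues(T[:3,:3])[0]
    return cv2.projectPoints(np.float64(P),rv,T[:3,3],c['intrinsics'],np.array([c['k1'],0,0,0,0.]))[0][:,0]
V=[]
u=np.radians(-5.8);Rm=np.array([[np.cos(u),-np.sin(u)],[np.sin(u),np.cos(u)]])
for n in C:
    v=np.ascontiguousarray(cv2.resize(C[n]['color'][:,:,::-1],None,fx=3,fy=3,interpolation=cv2.INTER_CUBIC))
    for y0,col in((-.07,(0,0,255)),(.07,(255,0,0))):
      for z in(.17,):
        P=(np.array([[-.0375,-.094],[.0375,-.094],[.0375,.094],[-.0375,.094]])+[.0265,y0])@Rm.T+[.481,-.1488]
        cv2.polylines(v,[((proj(C[n],np.c_[P,np.full(4,z)])+.5)*3).astype(int)],True,col,1)
    if n=='side':
      for z in np.arange(0,.31,.05):
        q=(proj(C[n],plane(C['top'],[300,189],z))[0]+.5)*3;cv2.circle(v,tuple(q.astype(int)),2,(0,255,255),-1)
      V.append(v[100*3:260*3,200*3:320*3])
    else: V.append(v[140*3:250*3,170*3:300*3+180])
a,b=V
H=max(a.shape[0],b.shape[0]);o=np.zeros((H,a.shape[1]+b.shape[1],3),np.uint8);o[:a.shape[0],:a.shape[1]]=a;o[:b.shape[0],a.shape[1]:]=b
o=o[:600,:900];o=cv2.resize(o,None,fx=800/o.shape[1],fy=800/o.shape[1]);cv2.imwrite('pics/rail.png',o)
E
```

```text
t: 1.23
tool_pos: [0.3908, 0.3048, 0.303]
orientation: [0.235, 3.132, 0.001]
force: [0.5, 0.9, -1.3]
opening: 0.0935
gripper_force: 0.0
t: 1.73
tool_pos: [0.4798, 0.1801, 0.3027]
orientation: [-0.242, -3.132, -0.0]
force: [0.4, -0.3, 0.0]
opening: 0.093
gripper_force: 0.0
1.7333 [0.47983951 0.180054   0.30267454] [-2.41970208e-01 -3.13211034e+00 -2.36383411e-06]
```

View pics/rail.png

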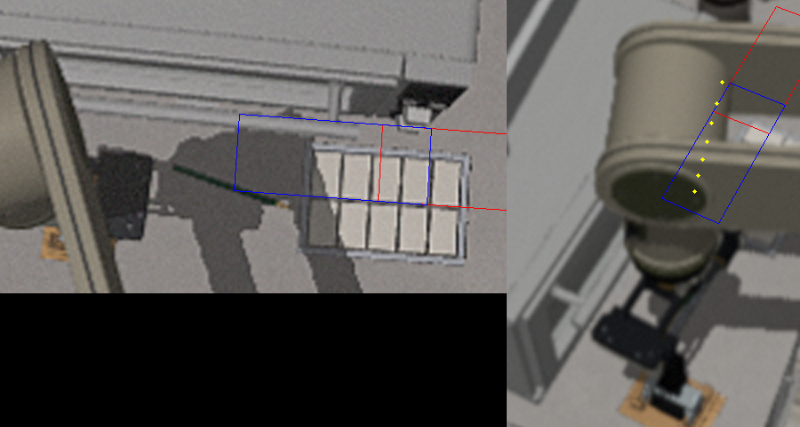

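Run:
```python
from h import *
C={n:robot.read_camera(n) for n in('top','side')}
def proj(c,P):
    T=np.linalg.inv(c['pose']);rv=cv2.Rodrigues(T[:3,:3])[0]
    return cv2.projectPoints(np.float64(P),rv,T[:3,3],c['intrinsics'],np.array([c['k1'],0,0,0,0.]))[0][:,0]
v=cv2.resize(cv2.imread('pics/side0.png'),None,fx=5,fy=5,interpolation=cv2.INTER_CUBIC)
t=cv2.resize(cv2.imread('pics/top0.png'),None,fx=5,fy=5,interpolation=cv2.INTER_CUBIC)
for px,col in(([303,190],(0,255,255)),([240,185.5],(0,0,255))):
  cv2.circle(t,tuple(((np.array(px)+.5)*5).astype(int)),2,col,-1)
  for z in np.arange(0,.26,.05):
    P=plane(C['top'],px,z);q=proj(C['side'],P)[0];print(px,round(z,2),P[0].round(3),q.round(1));cv2.circle(v,tuple(((q+.5)*5).astype(int)),2,col,-1)
a=v[120*5:240*5,205*5:295*5];b=t[160*5:215*5,230*5:335*5-175];o=np.zeros((600,800,3),np.uint8);o[:,:450]=a;o[:275,450:800]=b[:275,:350]
cv2.imwrite('pics/rail2.png',o)
```

```text
[303, 190] 0.0 [ 0.561 -0.122  0.   ] [271.6 169.6]
[303, 190] 0.05 [ 0.554 -0.117  0.05 ] [273.  163.8]
[303, 190] 0.1 [ 0.547 -0.112  0.1  ] [274.6 157.7]
[303, 190] 0.15 [ 0.54  -0.107  0.15 ] [276.2 151.2]
[303, 190] 0.2 [ 0.534 -0.102  0.2  ] [277.9 144.2]
[303, 190] 0.25 [ 0.527 -0.096  0.25 ] [279.8 136.7]
[240, 185.5] 0.0 [0.579 0.064 0.   ] [247.5 211.4]
[240, 185.5] 0.05 [0.572 0.062 0.05 ] [249.2 204.9]
[240, 185.5] 0.1 [0.565 0.061 0.1  ] [251.  198.1]
[240, 185.5] 0.15 [0.557 0.059 0.15 ] [252.9 190.9]
[240, 185.5] 0.2 [0.55  0.057 0.2  ] [255.  183.1]
[240, 185.5] 0.25 [0.542 0.056 0.25 ] [257.2 174.8]
```

View pics/rail2.png

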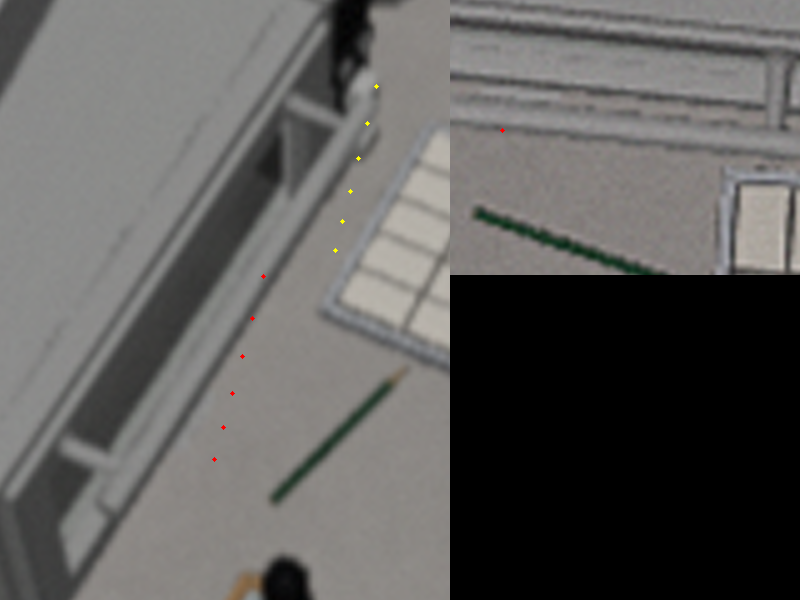

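Run:
```python
from h import *
C={n:robot.read_camera(n) for n in('top','side')}
for a,b in(((295,185),(273,144.4)),((306,187.5),(279,144.5)),((177,182),(227,219)),((295,170),(264,141))):
    print(tri(C['top'],a,C['side'],b))
im=cv2.imread('pics/top0.png');
print('col240',im[172:196,240].max(1),'\ncol300',im[172:200,300].max(1),'\nrow188',im[188,296:316].max(1),im[186,296:316].max(1))
s=cv2.imread('pics/side0.png');print('side row190',s[190,225:262].max(1));print('side row170',s[170,240:276].max(1))
```

```text
(array([ 0.54322944, -0.07976832,  0.22326399]), np.float64(0.0008632326595767228))
(array([ 0.53778316, -0.1115902 ,  0.1848165 ]), np.float64(0.00853959688072337))
(array([0.56452572, 0.21185525, 0.23717817]), np.float64(0.014507747190377281))
(array([ 0.57740171, -0.08155255,  0.22382774]), np.float64(0.00768841240380898))
col240 [145 145 152 111  72 133 151 126 122 139 139 147 134 102 117 133 136 133
 136 130 133 127 131 135] 
col300 [101 127 145 149 137 129 130 128 119 101  70 117 138 138 119 127 139 143
 136 111 127 138 123 141 152 112 160 180] 
row188 [149 146 145 137 139 140 142 135 138 131 132 130 141 131 132 130 130 133
 132 132] [112 109 121 123 119 107 103  98 116 129 132 138 133 131 135 136 132 137
 133 128]
side row190 [133 129  99  70  64  65  63  61  61  60  61  59  60  69  99 127 133 127
 121 131 138 140 136 120  91  86 116 138 141 141 141 138 139 138 139 139
 136]
side row170 [112  80  65  65  63  64  60  62  61  60  61  69  99 127 133 127 126 135
 141 139 131 107  87  95 129 138 138 138 138 138 138 138 138 140 141 145]
```

The handle rail sits at about z = 0.2–0.22, with its front near x = 0.534 at y = -0.1. With the roller centred over row b (the far row), the gripper body would hit it. So I'll roll row a centred, then press row b with the roll straddling the panel's centre line, which keeps the body about 10 mm clear. First the grasp.

```bash
python3 -m jog '1 0 .002 .026 0;1 0 0 .026 0;1 0 0 .026 0;1 0 0 .026 0;1 0 0 .025 0;1 0 0 0 0;.1 0 0 0 0;.1 0 0 0 0;.1 0 0 0 0;.1 0 0 0 0' 50 && python3 -m jog '.1 0 0 0 0;.1 0 0 0 0;.1 0 0 0 0;.1 0 0 0 0'
```

```text
t: 2.87
tool_pos: [0.4804, 0.1842, 0.1759]
orientation: [0.235, 3.13, 0.002]
force: [0.6, 0.6, -0.3]
opening: 0.071
gripper_force: 0.0
t: 3.2
tool_pos: [0.4794, 0.1837, 0.174]
orientation: [0.236, 3.132, 0.0]
force: [-0.7, -0.2, -0.2]
opening: 0.0442
gripper_force: 0.0
```

```bash
python3 -m jog '.1 0 0 0 0;.1 0 0 0 0;.1 0 0 0 0;.1 0 0 0 0;.1 0 0 0 0;.1 0 0 0 0'; python3 -m jog '.1 0 0 -.01 0;.1 0 0 -.015 0;.1 0 0 -.02 0;.1 0 0 -.025 0;.1 0 0 0 0;.1 0 0 0 0'
```

```text
t: 3.7
tool_pos: [0.4792, 0.1837, 0.1736]
orientation: [-0.236, -3.133, 0.0]
force: [-0.4, -0.2, -0.2]
opening: 0.0237
gripper_force: 49.8
t: 4.2
tool_pos: [0.4802, 0.184, 0.2455]
orientation: [0.235, 3.129, 0.002]
force: [0.6, -0.1, -3.8]
opening: 0.0237
gripper_force: 49.8
```

```bash
python3 -m jog '.1 0 0 0 -2.8;.1 -.001 -.033 0 0;.1 -.001 -.033 0 0;.1 -.001 -.033 0 0;.1 -.001 -.033 0 0;.1 -.001 -.033 0 0;.1 -.001 -.033 0 0;.1 -.001 -.033 0 0;.1 -.001 -.034 0 0;.1 0 0 0 0'; python3 -m jog '.1 0 0 .018 0;.1 0 0 .018 0;.1 0 0 .016 0;.1 0 0 0 0;.1 0 0 0 0;.1 0 0 0 0'
python3 - <<'E'
from h import *
s=robot.read_state();p=s['tool_pos'];print(p,s['orientation'],s['force'])
u=np.radians(-5.8);R=np.array([[np.cos(u),-np.sin(u)],[np.sin(u),np.cos(u)]]);print('panel xy',R.T@(p[:2]-[.481,-.1488]),'origin z',p[2]-.1687)
C=robot.read_camera('side');cv2.imwrite('pics/s9.png',cv2.resize(C['color'][100:260,200:340,::-1],None,fx=4,fy=4)[:600])
E
```

```text
t: 5.03
tool_pos: [0.459, -0.0855, 0.242]
orientation: [-0.165, -3.135, 0.003]
force: [0.9, -0.5, -2.9]
opening: 0.0237
gripper_force: 49.8
t: 5.53
tool_pos: [0.4602, -0.0804, 0.1918]
orientation: [-0.158, -3.137, -0.0]
force: [-0.1, 0.5, -2.6]
opening: 0.0233
gripper_force: 49.8
[ 0.46020978 -0.08042903  0.19175958] [-1.58445986e-01 -3.13658376e+00 -3.39965053e-04] [-0.14810776  0.54818508 -2.61999842]
panel xy [-0.02759311  0.06591997] origin z 0.02305957907534592
```

View pics/s9.png

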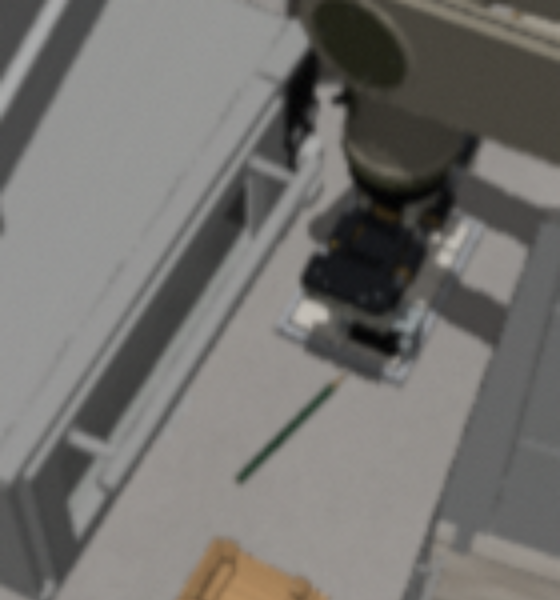

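The roller hangs upright over the near end of row a, around (375,335), with the body well clear of the rail. Next I lower it.

```bash
python3 -m jog '.1 0 0 .004 0;.1 0 0 0 0'; python3 -m jog '.1 0 0 .004 0;.1 0 0 0 0;.1 0 0 0 0';python3 -m jog '.1 0 0 .003 0;.1 0 0 0 0;.1 0 0 0 0'
```

```text
t: 5.75
tool_pos: [0.4605, -0.0806, 0.1877]
orientation: [0.159, 3.137, -0.0]
force: [-0.8, 0.0, -2.4]
opening: 0.0234
gripper_force: 49.8
t: 6.0
tool_pos: [0.4609, -0.0809, 0.1846]
orientation: [0.159, 3.136, -0.0]
force: [-1.3, 1.3, 4.3]
opening: 0.024
gripper_force: 49.8
t: 6.25
tool_pos: [0.4609, -0.0809, 0.1817]
orientation: [0.159, 3.136, -0.001]
force: [-3.1, -0.2, 6.5]
opening: 0.0235
gripper_force: 49.8
```

```bash
python3 -m jog '.1 0 0 .0015 0;.1 0 -.003 0 0;.1 0 -.005 0 0;.1 0 -.005 0 0;.1 0 -.005 0 0'; python3 -m jog '.1 0 -.005 0 0;.1 0 -.005 0 0;.1 0 -.005 0 0;.1 0 -.005 0 0;.1 0 -.005 0 0;.1 0 -.005 0 0'; python3 -m jog '.1 0 -.005 0 0;.1 0 -.005 0 0;.1 0 -.005 0 0;.1 0 -.005 0 0;.1 0 -.005 0 0;.1 0 -.005 0 0'
```

```text
t: 6.67
tool_pos: [0.4592, -0.0986, 0.1804]
orientation: [0.159, 3.136, 0.001]
force: [-1.4, 1.2, 6.0]
opening: 0.0234
gripper_force: 49.8
t: 7.17
tool_pos: [0.4563, -0.1284, 0.1805]
orientation: [0.159, 3.136, 0.001]
force: [-1.3, 2.4, 7.1]
opening: 0.0241
gripper_force: 49.8
t: 7.67
tool_pos: [0.4534, -0.1583, 0.1805]
orientation: [0.159, 3.135, 0.001]
force: [-0.1, 3.7, 5.1]
opening: 0.0234
gripper_force: 49.8
```

```bash
python3 -m jog '.1 0 -.005 0 0;.1 0 -.005 0 0;.1 0 -.005 0 0;.1 0 -.005 0 0;.1 0 -.005 0 0;.1 0 -.005 0 0'; python3 -m jog '.1 0 -.006 0 0;.1 0 -.006 0 0;.1 0 -.006 0 0;.1 0 -.006 0 0;.1 0 -.004 0 0;.1 0 0 0 0';  python3 -m jog '.1 0 0 .0015 0;.1 0 0 .001 0;.1 0 0 0 0'; python3 -m jog '.1 0 .005 0 0;.1 0 .005 0 0;.1 0 .005 0 0;.1 0 .005 0 0;.1 0 .005 0 0;.1 0 .005 0 0;.1 0 .005 0 0;.1 0 .005 0 0'
```

```text
t: 8.17
tool_pos: [0.4505, -0.1884, 0.1807]
orientation: [0.159, 3.135, 0.0]
force: [0.9, 6.0, 7.4]
opening: 0.0238
gripper_force: 49.8
t: 8.67
tool_pos: [0.4476, -0.2174, 0.1809]
orientation: [0.16, 3.135, -0.003]
force: [-0.1, -0.1, 5.5]
opening: 0.0236
gripper_force: 49.8
t: 8.92
tool_pos: [0.4478, -0.2169, 0.1785]
orientation: [0.159, 3.134, -0.003]
force: [-1.2, -0.8, 7.9]
opening: 0.0238
gripper_force: 49.8
t: 9.58
tool_pos: [0.4517, -0.1767, 0.1785]
orientation: [0.159, 3.135, -0.003]
force: [-1.5, 0.1, 8.1]
opening: 0.024
gripper_force: 49.8
```

```bash
python3 -m jog '.1 0 .006 0 0;.1 0 .006 0 0;.1 0 .006 0 0;.1 0 .006 0 0;.1 0 .006 0 0;.1 0 .006 0 0;.1 0 .006 0 0;.1 0 .006 0 0'; python3 -m jog '.1 0 .006 0 0;.1 0 .006 0 0;.1 0 .006 0 0;.1 0 .006 0 0;.1 0 .006 0 0;.1 0 .006 0 0;.1 0 .006 0 0;.1 0 .006 0 0;.1 0 0 0 0';  python3 -m jog '.1 0 0 .0015 0;.1 0 0 .001 0;.1 0 0 0 0'; python3 -m jog '.1 0 -.005 0 0;.1 0 -.005 0 0;.1 0 -.005 0 0;.1 0 -.005 0 0;.1 0 -.005 0 0;.1 0 -.005 0 0;.1 0 -.005 0 0;.1 0 -.005 0 0'
```

```text
t: 10.25
tool_pos: [0.4564, -0.1288, 0.1783]
orientation: [0.159, 3.135, -0.002]
force: [-2.8, -0.2, 8.1]
opening: 0.0237
gripper_force: 49.9
t: 11.0
tool_pos: [0.4611, -0.0802, 0.1782]
orientation: [0.158, 3.136, -0.0]
force: [-3.6, 0.3, 9.1]
opening: 0.0239
gripper_force: 49.8
t: 11.25
tool_pos: [0.4611, -0.0809, 0.1758]
orientation: [0.159, 3.136, -0.001]
force: [-3.9, 0.0, 11.9]
opening: 0.0242
gripper_force: 49.9
t: 11.92
tool_pos: [0.4573, -0.1212, 0.1762]
orientation: [0.159, 3.135, -0.001]
force: [-2.2, 0.8, 11.5]
opening: 0.0241
gripper_force: 49.9
```

Load is now about 14 N, so the tiles are bottoming out. I ease off 1 mm and finish the row.

```bash
python3 -m jog '.1 0 -.004 -.001 0;.1 0 -.006 0 0;.1 0 -.006 0 0;.1 0 -.006 0 0;.1 0 -.006 0 0;.1 0 -.006 0 0;.1 0 -.006 0 0;.1 0 -.006 0 0'; python3 -m jog '.1 0 -.006 0 0;.1 0 -.006 0 0;.1 0 -.006 0 0;.1 0 -.006 0 0;.1 0 -.006 0 0;.1 0 -.006 0 0;.1 0 -.006 0 0;.1 0 -.005 0 0;.1 0 0 0 0;.1 0 0 0 0'
```

```text
t: 12.58
tool_pos: [0.4528, -0.1671, 0.1772]
orientation: [0.159, 3.135, -0.002]
force: [-1.2, 0.3, 9.5]
opening: 0.024
gripper_force: 49.8
t: 13.42
tool_pos: [0.4483, -0.2143, 0.1775]
orientation: [0.16, 3.134, -0.004]
force: [-0.3, 0.5, 9.6]
opening: 0.0239
gripper_force: 49.8
```

Row a seems bedded. I lift, shift across to the centre line and bring the roll down on row b.

```bash
python3 -m jog '.1 0 0 -.008 0;.1 0 0 -.010 0;.1 -.009 0 0 0;.1 -.009 0 0 0;.1 -.0095 0 0 0;.1 0 0 0 0;.1 0 0 0 0'; python3 -m jog '.1 0 0 .006 0;.1 0 0 .004 0;.1 0 0 .002 0;.1 0 0 0 0;.1 0 0 0 0'; python3 -m jog '.1 0 0 .0015 0;.1 0 0 0 0;.1 0 0 0 0'
```

```text
t: 14.0
tool_pos: [0.4746, -0.2155, 0.1923]
orientation: [-0.158, -3.136, -0.001]
force: [0.7, -0.5, -2.2]
opening: 0.0238
gripper_force: 49.8
t: 14.42
tool_pos: [0.4745, -0.2161, 0.1818]
orientation: [0.159, 3.136, -0.001]
force: [-0.4, 0.4, 5.1]
opening: 0.0235
gripper_force: 49.8
t: 14.67
tool_pos: [0.4745, -0.2162, 0.1804]
orientation: [0.159, 3.136, -0.001]
force: [-1.1, 0.1, 6.3]
opening: 0.0238
gripper_force: 49.8
```

```bash
python3 -m jog '.1 0 .004 .001 0;.1 0 .005 0 0;.1 0 .005 0 0;.1 0 .005 0 0;.1 0 .005 0 0;.1 0 .005 0 0;.1 0 .005 0 0;.1 0 .005 0 0'; python3 -m jog '.1 0 .005 0 0;.1 0 .005 0 0;.1 0 .005 0 0;.1 0 .005 0 0;.1 0 .005 0 0;.1 0 .005 0 0'; python3 -m jog '.1 0 .005 0 0;.1 0 .005 0 0;.1 0 .005 0 0;.1 0 .005 0 0;.1 0 .005 0 0;.1 0 .005 0 0'; python3 -m jog '.1 0 .005 0 0;.1 0 .005 0 0;.1 0 .005 0 0;.1 0 .005 0 0;.1 0 .005 0 0;.1 0 .005 0 0;.1 0 .005 0 0;.1 0 0 0 0'
```

```text
t: 15.33
tool_pos: [0.4783, -0.1772, 0.1795]
orientation: [0.16, 3.137, -0.001]
force: [-1.7, -1.5, 7.5]
opening: 0.0239
gripper_force: 49.8
t: 15.83
tool_pos: [0.4812, -0.1473, 0.1794]
orientation: [0.159, 3.137, -0.001]
force: [-2.7, 0.2, 7.0]
opening: 0.0237
gripper_force: 49.8
t: 16.33
tool_pos: [0.4842, -0.1174, 0.1793]
orientation: [0.159, 3.137, -0.001]
force: [-2.5, 0.2, 7.0]
opening: 0.0239
gripper_force: 49.8
t: 17.0
tool_pos: [0.4877, -0.082, 0.1792]
orientation: [-0.159, -3.137, -0.0]
force: [-3.9, 0.4, 8.1]
opening: 0.0237
gripper_force: 49.8
```

```bash
python3 -m jog '.1 0 0 .001 0;.1 0 0 .001 0;.1 0 0 0 0'; python3 -m jog '.1 0 -.005 0 0;.1 0 -.005 0 0;.1 0 -.005 0 0;.1 0 -.005 0 0;.1 0 -.005 0 0;.1 0 -.005 0 0;.1 0 -.005 0 0;.1 0 -.005 0 0'; python3 -m jog '.1 0 -.005 0 0;.1 0 -.005 0 0;.1 0 -.005 0 0;.1 0 -.005 0 0;.1 0 -.005 0 0;.1 0 -.005 0 0;.1 0 -.005 0 0;.1 0 -.005 0 0';python3 -m jog '.1 0 -.006 0 0;.1 0 -.006 0 0;.1 0 -.006 0 0;.1 0 -.006 0 0;.1 0 -.006 0 0;.1 0 -.006 0 0;.1 0 -.006 0 0;.1 0 -.006 0 0;.1 0 -.006 0 0;.1 0 0 0 0'
```

```text
t: 17.25
tool_pos: [0.4877, -0.0826, 0.1773]
orientation: [-0.159, -3.137, 0.0]
force: [-3.8, -0.2, 9.3]
opening: 0.0235
gripper_force: 49.8
t: 17.92
tool_pos: [0.4838, -0.1227, 0.1776]
orientation: [0.159, 3.137, -0.001]
force: [-3.3, 0.0, 8.4]
opening: 0.0234
gripper_force: 49.9
t: 18.58
tool_pos: [0.48, -0.1627, 0.1778]
orientation: [0.159, 3.136, -0.001]
force: [-2.6, 1.0, 8.6]
opening: 0.0233
gripper_force: 49.9
t: 19.42
tool_pos: [0.4748, -0.2173, 0.1781]
orientation: [0.16, 3.135, -0.003]
force: [-1.3, -0.5, 8.6]
opening: 0.0236
gripper_force: 49.9
```

```bash
python3 -m jog '.1 0 0 .001 0;.1 0 0 .001 0;.1 0 0 0 0'; python3 -m jog '.1 0 .005 0 0;.1 0 .005 0 0;.1 0 .005 0 0;.1 0 .005 0 0;.1 0 .005 0 0;.1 0 .005 0 0;.1 0 .005 0 0;.1 0 .005 0 0'; python3 -m jog '.1 0 .005 0 0;.1 0 .005 0 0;.1 0 .005 0 0;.1 0 .005 0 0;.1 0 .005 0 0;.1 0 .005 0 0;.1 0 .005 0 0;.1 0 .005 0 0';python3 -m jog '.1 0 .006 0 0;.1 0 .006 0 0;.1 0 .006 0 0;.1 0 .006 0 0;.1 0 .006 0 0;.1 0 .006 0 0;.1 0 .006 0 0;.1 0 .006 0 0;.1 0 .006 0 0;.1 0 0 0 0'
```

```text
t: 19.67
tool_pos: [0.4749, -0.2166, 0.1762]
orientation: [0.159, 3.135, -0.003]
force: [-1.9, -0.5, 10.6]
opening: 0.0238
gripper_force: 49.9
t: 20.33
tool_pos: [0.4788, -0.1765, 0.1762]
orientation: [0.159, 3.136, -0.002]
force: [-3.4, 0.5, 10.8]
opening: 0.0241
gripper_force: 49.9
t: 21.0
tool_pos: [0.4827, -0.1366, 0.176]
orientation: [0.159, 3.136, -0.002]
force: [-4.1, -0.7, 10.6]
opening: 0.0239
gripper_force: 49.9
t: 21.83
tool_pos: [0.488, -0.082, 0.1758]
orientation: [0.158, 3.137, -0.0]
force: [-3.9, 1.1, 11.3]
opening: 0.0238
gripper_force: 49.9
```

The measured support height under the centre pass equals row a's (about 0.015), and extra load no longer lowers it. So row b is down too. For safety I make one more pass biased 4 mm towards row b, watching the sideways force near the rail.

```bash
python3 -m jog '.1 0 0 -.008 0;.1 0 0 -.004 0;.1 -.002 0 0 0;.1 0 0 0 0'; python3 -m jog '.1 -.002 0 0 0;.1 0 0 0 0;.1 0 0 0 0'; python3 -m jog '.1 0 0 .005 0;.1 0 0 .004 0;.1 0 0 .003 0;.1 0 0 0.0003 0;.1 0 0 0 0'
```

```text
t: 22.17
tool_pos: [0.4897, -0.0828, 0.1862]
orientation: [-0.159, -3.137, -0.0]
force: [-0.2, 0.1, -2.5]
opening: 0.0237
gripper_force: 49.8
t: 22.42
tool_pos: [0.4916, -0.0829, 0.186]
orientation: [-0.159, -3.136, -0.0]
force: [-0.1, -0.1, -2.2]
opening: 0.0237
gripper_force: 49.8
t: 22.83
tool_pos: [0.4924, -0.0831, 0.1756]
orientation: [0.159, 3.136, -0.001]
force: [-3.3, 0.9, 11.7]
opening: 0.0237
gripper_force: 49.9
```

```bash
python3 -m jog '.1 0 -.005 0 0;.1 0 -.005 0 0;.1 0 -.005 0 0;.1 0 -.005 0 0;.1 0 -.005 0 0;.1 0 -.005 0 0;.1 0 -.005 0 0;.1 0 -.005 0 0'; python3 -m jog '.1 0 -.005 0 0;.1 0 -.005 0 0;.1 0 -.005 0 0;.1 0 -.005 0 0;.1 0 -.005 0 0;.1 0 -.005 0 0;.1 0 -.005 0 0;.1 0 -.005 0 0';python3 -m jog '.1 0 -.006 0 0;.1 0 -.006 0 0;.1 0 -.006 0 0;.1 0 -.006 0 0;.1 0 -.006 0 0;.1 0 -.006 0 0;.1 0 -.006 0 0;.1 0 -.006 0 0;.1 0 -.006 0 0;.1 0 0 0 0'
```

```text
t: 23.5
tool_pos: [0.4886, -0.1233, 0.176]
orientation: [0.159, 3.135, -0.001]
force: [-2.8, 0.2, 11.8]
opening: 0.0238
gripper_force: 49.9
t: 24.17
tool_pos: [0.4848, -0.1633, 0.1761]
orientation: [0.159, 3.135, -0.002]
force: [-1.8, 1.5, 11.0]
opening: 0.0238
gripper_force: 49.9
t: 25.0
tool_pos: [0.4795, -0.218, 0.1765]
orientation: [0.16, 3.134, -0.004]
force: [-0.2, -0.6, 10.9]
opening: 0.0234
gripper_force: 49.9
```

```bash
python3 -m jog '.1 0 0 -.012 0;.1 0 0 -.025 0;.1 0 0 -.032 0;.1 .0034 .0333 0 0;.1 .0034 .0333 0 0;.1 .0034 .0333 0 0;.1 .0034 .0333 0 0;.1 .0034 .0333 0 0;.1 .0034 .0333 0 0'; python3 -m jog '.1 .0034 .0333 0 0;.1 .0034 .0333 0 0;.1 .0034 .0333 0 0;.1 .0034 .0333 0 0;.1 .0034 .0333 0 0;.1 .0034 .0333 0 0;.1 0 0 0 2.8;.1 0 0 0 0;.1 0 0 0 0;.1 0 0 0 0'
python3 - <<'E'
from h import *
s=robot.read_state();print(s['tool_pos'],s['orientation'],s['force'])
c=robot.read_camera('side');t=robot.read_camera('top')
a=cv2.resize(c['color'][135:265,235:335,::-1],None,fx=4.5,fy=4.5,interpolation=cv2.INTER_CUBIC)
b=cv2.resize(t['color'][190:245,275:350,::-1],None,fx=4.6,fy=4.6,interpolation=cv2.INTER_CUBIC)
o=np.zeros((600,800,3),np.uint8);o[:a.shape[0],:a.shape[1]]=a;o[:b.shape[0],450:450+b.shape[1]]=b[:,:350];cv2.imwrite('pics/final.png',o)
E
```

```text
t: 25.75
tool_pos: [0.4776, -0.0138, 0.2429]
orientation: [-0.159, -3.137, -0.0]
force: [-0.3, 0.7, -2.5]
opening: 0.0237
gripper_force: 49.9
t: 26.58
tool_pos: [0.478, 0.1847, 0.243]
orientation: [-0.235, -3.132, 0.001]
force: [0.8, -0.6, -3.1]
opening: 0.0238
gripper_force: 49.9
[0.47802318 0.18467229 0.24302919] [-2.34615198e-01 -3.13219295e+00  9.60798760e-04] [ 0.78910935 -0.59513966 -3.12792145]
```

View pics/final.png

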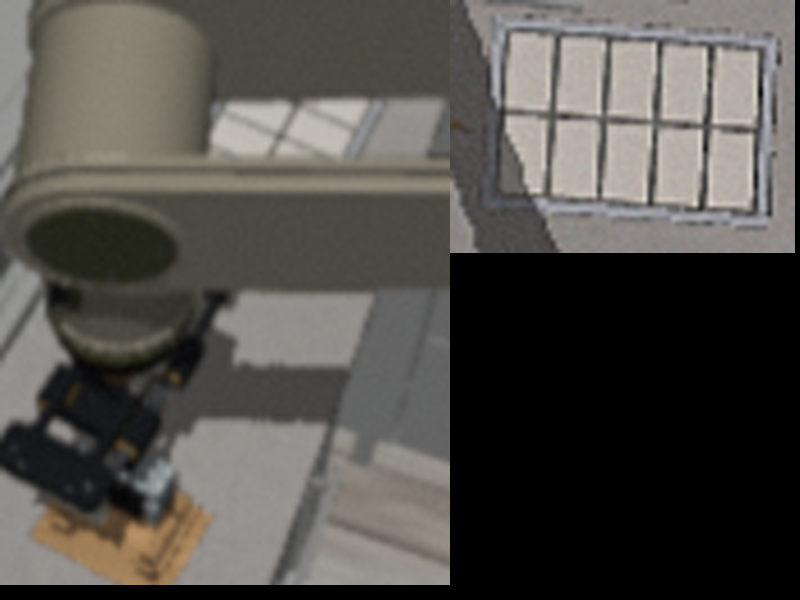

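The tiles look even with narrow, uniform joints, and the roller hangs over the stand. I centre it and lower it.

```bash
python3 -m jog '.1 -.0014 -.0008 0 0;.1 0 0 .02 0;.1 0 0 .015 0;.1 0 0 .008 0;.1 0 0 0 0'; python3 -m jog '.1 0 0 .006 0;.1 0 0 .006 0;.1 0 0 0 0;.1 0 0 0 0'; python3 -m jog '.1 0 0 .004 0;.1 0 0 .004 0;.1 0 0 0 0;.1 0 0 0 0'; python3 -m jog '.1 0 0 .003 0;.1 0 0 0 0;.1 0 0 0 0;.1 0 0 0 0'
```

```text
t: 27.1
tool_pos: [0.4783, 0.1835, 0.1982]
orientation: [-0.236, -3.129, 0.002]
force: [-1.2, 0.1, -2.7]
opening: 0.0239
gripper_force: 49.9
t: 27.43
tool_pos: [0.4794, 0.1844, 0.1885]
orientation: [-0.236, -3.133, 0.0]
force: [0.4, -0.8, -2.4]
opening: 0.0237
gripper_force: 49.9
t: 27.77
tool_pos: [0.4792, 0.1844, 0.1801]
orientation: [-0.235, -3.132, 0.0]
force: [-0.6, 0.9, -3.1]
opening: 0.0238
gripper_force: 49.9
t: 28.1
tool_pos: [0.4794, 0.1844, 0.1775]
orientation: [0.236, 3.133, 0.0]
force: [0.2, -0.2, -2.1]
opening: 0.0238
gripper_force: 49.9
```

```bash
python3 -m jog '.1 0 0 .002 0;.1 0 0 0 0;.1 0 0 0 0'; python3 -m jog '.1 0 0 .001 0;.1 0 0 0 0;.1 0 0 0 0';python3 -m jog '.1 0 0 .001 0;.1 0 0 0 0;.1 0 0 0 0'
```

```text
t: 28.35
tool_pos: [0.4793, 0.1844, 0.1753]
orientation: [-0.236, -3.133, 0.0]
force: [0.5, 0.1, -2.0]
opening: 0.0238
gripper_force: 49.9
t: 28.6
tool_pos: [0.4793, 0.1844, 0.1744]
orientation: [-0.236, -3.133, 0.0]
force: [0.5, 0.0, -2.6]
opening: 0.0236
gripper_force: 49.9
t: 28.85
tool_pos: [0.4796, 0.1845, 0.1737]
orientation: [0.236, 3.132, 0.0]
force: [-0.6, -0.1, -0.5]
opening: 0.0236
gripper_force: 49.9
```

It touches at the height where it was picked up (0.1737). I settle it, release and retreat straight up.

```bash
python3 -m jog '.1 0 0 .0006 0;.1 0 0 0 0;.1 0 0 0 0'; python3 -m jog '.7 0 0 0 0;.7 0 0 0 0;.7 0 0 0 0;.7 0 0 0 0;.7 0 0 0 0;.7 0 0 0 0;.7 0 0 0 0;.7 0 0 0 0'; python3 -m jog '.7 0 0 -.01 0;.7 0 0 -.02 0;.7 0 0 -.03 0;.7 0 0 -.03 0;.7 0 0 -.03 0;.7 0 0 -.03 0'; python3 -m jog '.7 .03 .03 0 0;.7 .03 .03 0 0;.7 .03 .03 0 0;.7 .03 .03 0 0;.7 .03 .03 0 0;.7 .03 .03 0 0;.7 .03 .03 0 0;.7 .03 .03 0 0;.7 0 0 0 0;.7 0 0 0 0'
python3 - <<'E'
from h import *
for n,r in dict(top=(184,198,36,44),side=(240,225,46,50)).items():
    c=robot.read_camera(n)['color'][:,:,::-1];o=cv2.imread(f'pics/{n}0.png');x,y,w,h=r
    d=cv2.absdiff(c,o).max(2);print(n,'stand diff',d[y:y+h,x:x+w].mean(),(d[y:y+h,x:x+w]>40).sum())
    m=cv2.inRange(c,(0,0,0),(48,48,48));z=np.zeros_like(m);z[y:y+h,x:x+w]=255
    k,l,st,ce=cv2.connectedComponentsWithStats(m&z);i=1+st[1:,4].argmax();print(st[i],ce[i])
    X,Y,W,H=(230,195,50,25) if n=='top' else (255,190,32,32)
    print('pencil diff>40',(d[Y:Y+H,X:X+W]>40).sum())
E
```

```text
t: 29.1
tool_pos: [0.4796, 0.1845, 0.1733]
orientation: [0.236, 3.132, 0.0]
force: [-1.3, 0.1, 2.9]
opening: 0.024
gripper_force: 49.9
t: 29.77
tool_pos: [0.4794, 0.1844, 0.1728]
orientation: [-0.236, -3.133, 0.0]
force: [0.4, 0.6, 0.2]
opening: 0.0647
gripper_force: 0.0
t: 30.27
tool_pos: [0.4791, 0.1844, 0.3252]
orientation: [0.236, 3.132, 0.0]
force: [0.8, 0.2, 0.3]
opening: 0.0651
gripper_force: 0.0
t: 31.1
tool_pos: [0.2799, 0.4542, 0.3234]
orientation: [0.229, 3.133, 0.0]
force: [-0.3, -1.2, 0.7]
opening: 0.065
gripper_force: 0.0
top stand diff 5.865530303030303 5
[190 212  12  12  88] [195.73863636 217.57954545]
pencil diff>40 0
side stand diff 3.712608695652174 19
[257 232  10  16 121] [261.62809917 239.53719008]
pencil diff>40 0
```

The roller stands exactly as before. As a quick numeric check, each tile's side-view centroid should have dropped by a similar amount.

Run:
```python
from h import *
def cen(im):
    z=np.zeros(im.shape[:2],np.uint8);z[142:200,268:323]=255
    k,l,st,ce=cv2.connectedComponentsWithStats(cv2.inRange(im,(165,)*3,(255,)*3)&z,connectivity=4)
    return np.array([ce[i] for i in range(1,k) if 20<st[i,4]<130])
a=cen(cv2.imread('pics/side0.png'));b=np.mean([cen(robot.read_camera('side')['color'][:,:,::-1]) for _ in range(3)],0)
print(a.shape,b.shape);print(np.c_[a,(b-a)].round(2))
```

```text
(10, 2) (10, 2)
[[ 2.9611e+02  1.5116e+02 -3.1000e-01  7.4000e-01]
 [ 3.0932e+02  1.5674e+02 -2.6000e-01  7.4000e-01]
 [ 2.9239e+02  1.5814e+02 -5.1000e-01  4.5000e-01]
 [ 3.0529e+02  1.6373e+02 -4.0000e-02  4.0000e-01]
 [ 2.8839e+02  1.6500e+02 -2.8000e-01  5.3000e-01]
 [ 3.0181e+02  1.7054e+02 -2.0000e-01  6.7000e-01]
 [ 2.8416e+02  1.7193e+02  1.2000e-01  5.9000e-01]
 [ 2.9772e+02  1.7780e+02  1.2000e-01  5.2000e-01]
 [ 2.8008e+02  1.7911e+02  9.0000e-02  7.1000e-01]
 [ 2.9398e+02  1.8503e+02 -2.8000e-01  5.5000e-01]]
```

All ten tiles have dropped, by similar amounts in both rows. I hand the job in.

```bash
python3 -c "
from plant import robot
print(robot.close_job())"
```

```text
the job is handed in; nothing more can be done
None
```

I handed the job in at about 31 s: by force readings and camera all ten tiles appear flush (not measured to the millimetre), row b rolled off-centre to clear the oven rail, load about 14.6 N at most in the readings, and the roller is back upright in its stand.

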